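# Set the egg cooker to medium and start it

## Robot

A 6-joint arm with a two-finger parallel gripper is mounted at the origin on a cart in front of the work surface, level with it; the furniture and walls round the work are solid. World frame = base frame: x ahead of the robot, y to its left, z up, the work surface at z = 0. Lengths are in mm, angles in rad, forces in N, time in s.
With the tool pointing down it reaches from about 350 to 975 mm from the base axis. Payload 7.1 kg.
Tool frame: the origin (TCP) lies on the front face of the gripper's body, between the roots of the fingers; the fingertips stand 80 mm ahead of it and the grasp point (between the pads) lies 61 mm ahead of it (ctrl.tcp_to_grasp is the distance from the TCP to the grasp point, in mm); z points along the fingers, y is the direction in which the jaws open and shut (so a half turn about z gives the same grasp; the last joint's range is limited). The gripper opens to 88 mm and grips with 3 to 60 N. Pads are 20 mm wide; open, the fingers measure 115 mm over their backs; the gripper's body (75 mm by 178 mm) begins 61 mm behind the grasp point.
Start: joints at [1.252, 0.423, 1.63, -0, 1.089, -0.019], TCP at [184.549, 597.116, 302.675] pointing down, gripper open.
Joint ranges: [-3, 3], [-0.9, 2.11], [0.09, 2.58], [-1.31, 4.45], [0.11, 2.69], [-2.54, 2.54]. Speed limits (rad/s): [2.39, 2.39, 3.01, 3.14, 3.14, 3.14].

## Interface

Orientations are given as a rotation vector (axis times angle).
In Python, from workcell import telemetry, get_image, ctrl gives the robot as it stands.
- The arm moves only by the tool send_rows, never from a script. Its argument "rows" is a list of rows, each a list of 5 numbers: the shift along the tool's x, y, z in m, then the turn about the tool's z in rad, then the opening, from -1 (shut) to 1 (fully open). A call has 1 to 5 rows; each row shifts and turns the commanded pose from where the row before left it, along the tool's axes as they then stand; what a row does not reach is not made up. A row lasts 1/10 s, in which the tool goes at most 50 mm and 8.59 degrees, less where a joint would pass 70% of its speed; a pose out of reach is approached as far as the arm can. A call with a gripper value outside its range is refused whole. The fingers move at their own pace and stop on an object; the grip force is fixed at half the most. Time passes only in rows, so rows that do not move let the fingers close. It gives the time, the measured TCP pose, the force and the opening at its end, in the units of the state.
- telemetry.get_obs(): the state, without advancing time (a new reading comes with each control period).
- get_image(name): name is "scene" or "top" or "wrist"; returns a dict with "color" (480x640x3 uint8, blue, green, red), "z_map" (480x640 float32, mm along the optical axis (not along the pixel's ray), 0 where there is no reading), "camera_matrix" (3x3 intrinsics, pixels), "rvec" (rotation vector, rad) and "tvec" (3), from world to camera coordinates, as OpenCV has them. Camera axes: x right, y down, z forward; pixel columns grow to the right and rows downward; lengths in mm; the calibration is good to about 2 mm. A picture is of the moment at which its call begins.
- ctrl.close_job(): hands the job in, once; it reports no verdict.
The state is a dict: "t": time; "qpos": joint angles; "qvel": joint speeds; "joint_torque": joint torques, N m; "ee_pos": TCP position; "orientation": TCP orientation; "ft_force": force on the tool from outside, world axes, zero at the start; "moment": the same for the moment, N m; "width": finger opening in mm.
Only numpy, scipy, OpenCV 4.12 (cv2) and the standard library are available. Lean on these libraries where they do the work, as an engineer would, in place of code of your own. Each camera call takes 0.05 s, during which the arm holds its last target.

## Task

Set the egg cooker to medium: with a fingertip, roll its knurled thumbwheel until the white line on it clicks in at the orange marks, and take the finger off. Only then press the green start button fully down and let it come up again. Touch, do not pinch or lift: the cooker stays where it stands, and the things round it are left alone.

Things in the scene. Friction and masses are not known exactly. Their poses are not given: they have to be found in the camera images.
- egg_cooker: Cream egg cooker, 230 (x) by 170 (y) mm, casing top 66 mm high, loose on rubber feet, about 2.4 kg. Origin: centre of its underside; x points to its back, y to its left seen from the front, z up. Rear half: clear dome with eggs in it. Front half: a dark hump with the thumbwheel on the left, the green start button on the right.
- dome (a point): Top of the black knob on the clear dome, at (45, 0, 134) mm in the cooker's frame. The dome has a radius of 61 mm and is fixed to the cooker.
- wheel_top (a point): Highest point of the wheel's rim, mid-width, at (-78, 30, 102) mm in the cooker's frame; fixed to the cooker, does not turn. The wheel is a black knurled rubber disc, radius 40 mm, 22 mm wide, on an axle parallel to the cooker's x axis, 40 mm below this point. Rubbing its top towards the cooker's -y turns it to higher values.
- wheel_axle (a point): Centre of the wheel's unloaded axle, at (-78, 30, 62) mm. The axle is sprung: pressed from above, the wheel sinks 1 mm per 2.5 N beyond the first 1 N, at most 5 mm. Fixed dark cheeks, radius 35 mm round the same axle, 12 mm thick, flank the wheel (x = -102 to -54 mm in all): it stands 5 mm proud of them, and fully sunk they carry the finger.
- doneness_wheel (a joint): Angle of the thumbwheel, rad. Four detents 30 degrees apart: 0 off (white marks, 45 degrees from the top to the cooker's +y), 0.52 soft (yellow), 1.05 medium (orange), 1.57 hard (red, 45 degrees to -y); marks on both cheeks, a white line across the wheel points at them. Past the humps (0.26, 0.79, 1.31) it snaps on, before them back; 1.5 N at the rim. Starts in off or soft.
- start_top (a point): Centre of the top of the round green start button, 28 mm in diameter, in a dark collar, on the cooker's front right, at (-78, -50, 80) mm in the cooker's frame when up; pressed straight down.
- start (a joint): Travel of the start button, m: 0 up, 0.006 fully down, about 5 N there; springs back when let go.
- egg_box: Closed cardboard egg box, 106 x 155 x 72 mm, loose, left of the cooker; origin under its centre. Leave alone.
- mug: White mug with grey dots, 82 x 114 x 91 mm, loose, far right; origin under its centre. Leave alone.
- salt_mill: Clear shaker with a grey top, 44 mm across, 90 mm high, loose, far left; origin under its centre. Leave alone.
- spice_jar: Glass spice jar with a black cap, 41 mm across, 105 mm high, loose, right of the cooker; origin under its centre. Leave alone.

How it is judged (in metres and radians):
On the way, in this order (a step that is already met when the one before it is completed fails the run):
1. the wheel has clicked in at medium and the finger is off the cooker (value of joint doneness_wheel between 0.95 and 1.15 rad and contact force between the fingers and egg_cooker below 0.2 N), for 0.2 s.
2. the start button is pressed down (value of joint start above 0.0045 m), for 0.05 s.
At the end, for the whole second after the job is handed in: The wheel rests in its medium detent (1.05 rad, within 0.10), the start button is up again (less than 2 mm down), and the cooker stands level and still (value of joint doneness_wheel between 0.95 and 1.15 rad and value of joint start below 0.002 m and linear speed of egg_cooker below 0.02 m/s and angle between egg_cooker's own z axis and vertical below 0.03 rad); the robot touches nothing.
It fails at once if the start button is pressed while the wheel is not at medium (value of joint start above 0.004 m and (value of joint doneness_wheel below 0.85 rad or value of joint doneness_wheel above 1.25 rad)).
It fails at once if the cooker is lifted, tipped or shoved more than 20 mm (distance of egg_cooker from where it was at the start of the episode above 0.02 m or angle between egg_cooker's own z axis and vertical above 0.15 rad or height (world z) of egg_cooker above 0.01 m).
It fails at once if a bystander is moved more than 20 mm (distance of any of egg_box, mug, salt_mill, spice_jar from where it was at the start of the episode above 0.02 m).
It also fails if it takes over 51 s, if anything falls off the work surface, if the arm or the gripper's body presses on something with over 40 N, if the wrist force passes 120 N, or if a joint passes its speed limit or range.

## Working session

There is one attempt and no reset: what is moved stays moved. The work goes in short steps, Python scripts to look and compute and a tool call to move; the robot and the scene stay as the last step left them, time stands still between calls to the robot, and variables do not carry over. Pictures are saved under pics/ and viewed, and the job is handed in when it is done.

Besides the shell and the picture viewer there is one more tool, called after "Request:" as name([rows], argument=value, ...), one row to a line, values as JSON. send_rows: Moves the arm, as the interface text tells. Its arguments: {"type":"object","properties":{"rows":{"type":"array"}},"required":["rows"]}

```bash
mkdir -p pics
cat > h.py <<'E'
import numpy as np, cv2
from workcell import telemetry, get_image, ctrl
def cam(n):
    d=get_image(n); d['R']=cv2.Rodrigues(np.array(d['rvec'],float))[0]; d['t']=np.array(d['tvec'],float).ravel(); d['K']=np.array(d['camera_matrix'],float); return d
def pts(d):
    z=d['z_map']; v,u=np.indices(z.shape); K=d['K']
    P=np.stack([(u-K[0,2])/K[0,0]*z,(v-K[1,2])/K[1,1]*z,z],-1)
    return (P-d['t'])@d['R']
def ray(d,u,v,zp):
    K=d['K']; r=d['R'].T@np.array([(u-K[0,2])/K[0,0],(v-K[1,2])/K[1,1],1]); c=-d['R'].T@d['t']
    return c+r*(zp-c[2])/r[2]
def proj(d,p):
    q=d['R']@np.array(p,float)+d['t']; q=d['K']@q; return q[:2]/q[2]
E
python3 - <<'E'
from h import *
o=telemetry.get_obs(); print(o)
for n in ['scene','top','wrist']:
    d=cam(n); cv2.imwrite(f'pics/{n}0.png',d['color']); print(n,(-d['R'].T@d['t']).round(),d['R'][2].round(2),d['K'][0,0])
E
```

```text
{'t': 0.0, 'qpos': array([ 1.25198386e+00,  4.23862300e-01,  1.63067898e+00,  7.09133102e-06,
        1.08858171e+00, -1.90308992e-02]), 'qvel': array([-0.00067686, -0.00126383, -0.00109348,  0.00060747, -0.0001813 ,
        0.00220819]), 'joint_torque': array([ 1.16227246e-03, -5.44638097e+01, -2.73658293e+01,  6.44092332e-02,
        2.29505904e-02, -1.39464432e-04]), 'ee_pos': array([184.42840166, 596.72259088, 301.89252794]), 'orientation': array([-4.69100111e-01, -3.10610504e+00,  2.36776813e-03]), 'ft_force': array([-0.0107862 ,  0.75820998, -0.36656766]), 'moment': array([ 0.03276917, -0.02657161,  0.03028362]), 'width': 87.67041131018895}
scene [-138. 1339.  802.] [ 0.39 -0.82 -0.42] 624.1916279943758
top [ 320.  -44. 1717.] [ 0.13  0.01 -0.99] 593.3267076372653
wrist [103. 622. 383.] [ 0.29 -0.09 -0.95] 422.9866899047956
```

View pics/scene0.png

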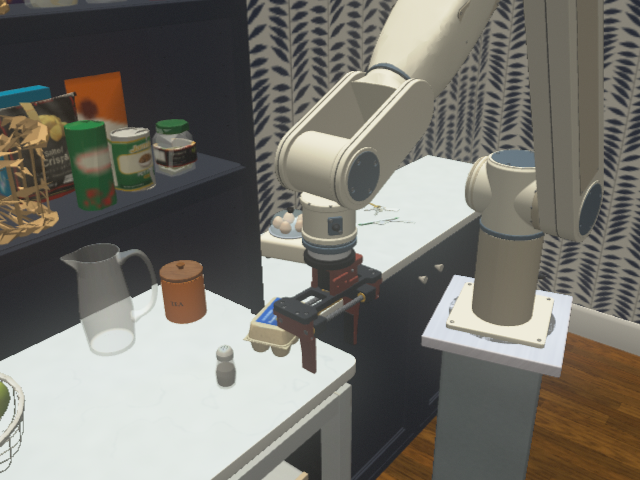

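View pics/top0.png

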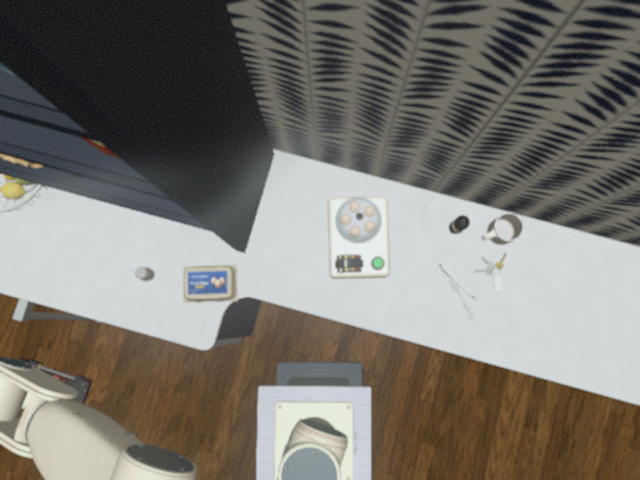

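View pics/wrist0.png

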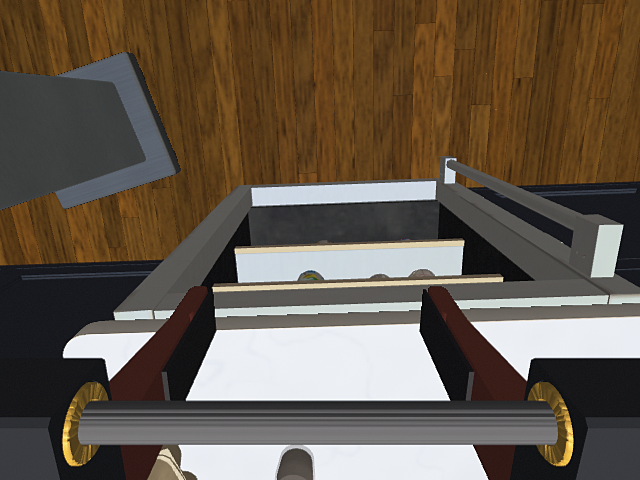

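The top view shows the cooker at about (358,237), with the dome knob at (360,216), the wheel hump at (349,263) and the green button at (377,263). The egg box is at (208,282), the spice jar at (459,224) and the mug at (504,229). Next I'll measure the cooker pose.

Run:
```python
from h import *
d=cam('top'); im=d['color']; P=pts(d)
hsv=cv2.cvtColor(im,cv2.COLOR_BGR2HSV)
g=cv2.inRange(hsv,(40,100,50),(85,255,255)); g[:, :330]=0;g[:,420:]=0
v,u=np.nonzero(g); print('green',u.mean(),v.mean(),len(u)); G=ray(d,u.mean(),v.mean(),80); print(G, np.median(P[v,u],0))
# knob
sub=(im.max(2)<60); k=np.zeros_like(sub); k[205:228,350:372]=sub[205:228,350:372]; v,u=np.nonzero(k)
print('knob',u.mean(),v.mean(),len(u)); D=ray(d,u.mean(),v.mean(),134); print(D,np.median(P[v,u],0))
# casing top by height
m=((P[...,2]>50)&(P[...,2]<160)).astype(np.uint8); m[:,:310]=0;m[:,410:]=0;m[:180]=0;m[300:]=0
c=max(cv2.findContours(m,0,1)[0],key=cv2.contourArea)
r=cv2.minAreaRect(c); print(r); b=cv2.boxPoints(r); B=np.array([ray(d,*p,66) for p in b]); print(B.round(1)); print(B.mean(0), [np.linalg.norm(B[i]-B[i-1]).round(1) for i in range(4)])
# knob->button
dl=(G-D)[:2]; print('len',np.linalg.norm(dl),np.hypot(123,50)); yaw=np.arctan2(dl[1],dl[0])-np.arctan2(-50,-123); print('yaw',np.degrees(yaw)%360)
x=slice(180,300),slice(310,410)
cv2.imwrite('pics/topc.png',cv2.resize(im[x],None,fx=6,fy=5,interpolation=2))
```

```text
green nan nan 0
[nan nan nan] [nan nan nan]
knob nan nan 0
[nan nan nan] [nan nan nan]
((358.5346374511719, 237.21327209472656), (80.42432403564453, 60.17544174194336), 88.36341857910156)
[[ 678.5  -36.6   66. ]
 [ 684.7 -207.3   66. ]
 [ 456.1 -212.4   66. ]
 [ 450.   -44.8   66. ]]
[ 567.31477311 -125.29355207   66.        ] [np.float64(228.7), np.float64(170.8), np.float64(228.7), np.float64(167.7)]
len nan 132.7742444904131
yaw nan<stdin>:5: RuntimeWarning: Mean of empty slice.
  ret = ret.dtype.type(ret / rcount)
  return _methods._mean(a, axis=axis, dtype=dtype,
  ret = um.true_divide(
<stdin>:8: RuntimeWarning: Mean of empty slice.
```

View pics/topc.png

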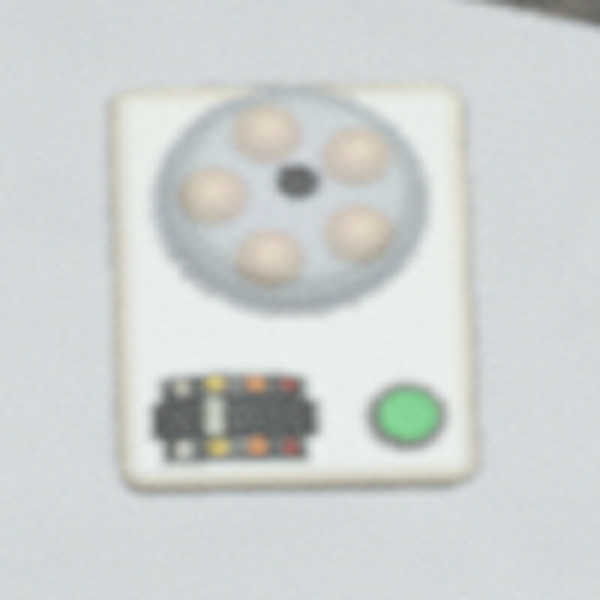

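The white line is at yellow, so the wheel starts in soft and must go up by one detent. The colours are washed out, so I'll loosen the thresholds.

Run:
```python
from h import *
d=cam('top'); im=d['color']; P=pts(d)
b,g_,r=[im[...,i].astype(int) for i in range(3)]
def cen(m,lim,z):
    k=np.zeros(m.shape,bool); a,bb,c,e=lim; k[a:bb,c:e]=m[a:bb,c:e]
    v,u=np.nonzero(k); q=ray(d,u.mean(),v.mean(),z); print(u.mean().round(2),v.mean().round(2),len(u),q.round(1),np.median(P[v,u],0).round(1)); return q
G=cen((g_-r>40),(250,275,365,395),80)
D=cen(im.max(2)<130,(205,225,352,368),134)
W=cen(im.max(2)<130,(250,275,330,367),95)
dl=(G-D)[:2]; print('len',np.linalg.norm(dl),np.hypot(123,50)); yaw=np.arctan2(dl[1],dl[0])-np.arctan2(-50,-123); yaw=(yaw+np.pi)%(2*np.pi)-np.pi;print('yaw',np.degrees(yaw))
for y in (yaw,np.radians(1.8)):
  R=np.array([[np.cos(y),-np.sin(y)],[np.sin(y),np.cos(y)]])
  print('origins',[ (q[:2]-R@np.array(l)).round(1) for q,l in ((G,(-78,-50)),(D,(45,0)),(W,(-78,30)))])
# heights check
print('table z',np.median(P[280:300,330:380,2]),'casing',np.median(P[245:250,345:375,2]))
print('fingers?', 'egg_box',P[282,208],'jar',P[224,459],'mug',P[229,504])
```

```text
377.59 262.5 78 [ 493.7 -177.5   80. ] [ 493.6 -178.2   79.6]
358.91 215.91 22 [ 614.5 -122.9  134. ] [ 614.3 -122.9  132.9]
349.07 262.81 218 [490.6 -98.   95. ] [ 490.8 -100.4   92.8]
len 132.5554371570579 132.7742444904131
yaw 2.1794752201061924
origins [array([ 569.7, -124.6]), array([ 569.5, -124.7]), array([ 569.7, -125. ])]
origins [array([ 570.1, -125.1]), array([ 569.5, -124.4]), array([ 569.6, -125.5])]
table z 0.2284447092631881 casing 65.88742859231215
fingers? egg_box [436.58238922 293.16223732  71.15946926] jar [ 599.09619536 -399.58221061  105.73456051] mug [ 603.04482666 -553.26926249    2.79684628]
```

Button, knob and wheel agree on the pose: cooker origin (569.6, -124.8), yaw about 2.1°. First I'll turn the tool to match the cooker's axes and shut the fingers.

Request:
send_rows([
  [0, 0, 0, -0.112, -1],
  [0, 0, 0, -0.112, -1],
  [0, 0, 0, -0.113, -1],
  [0, -0.02, 0, 0, -1],
  [-0.01, -0.04, 0, 0, -1],
])

```text
t: 0.75
ee_pos: [196.3, 538.6, 302.5]
orientation: [-0.062, 3.141, 0.002]
ft_force: [0.9, 0.3, -0.4]
width: 51.4
```

Request:
send_rows([
  [-0.015, -0.045, 0, 0, -1],
  [-0.015, -0.045, 0, 0, -1],
  [-0.015, -0.045, 0, 0, -1],
  [-0.015, -0.045, 0, 0, -1],
  [-0.015, -0.045, 0, 0, -1],
])

```text
t: 1.25
ee_pos: [280.3, 313.8, 302.7]
orientation: [-0.059, 3.141, 0.0]
ft_force: [0.8, 0.1, 1.1]
width: 11.2
```

Request:
send_rows([
  [-0.015, -0.045, 0, 0, -1],
  [-0.015, -0.045, 0, 0, -1],
  [-0.015, -0.045, 0, 0, -1],
  [-0.015, -0.045, 0, 0, -1],
  [-0.015, -0.045, 0, 0, -1],
])

```text
t: 1.75
ee_pos: [363.7, 91.6, 303.0]
orientation: [-0.059, 3.14, 0.0]
ft_force: [0.8, 0.9, 0.9]
width: 0.6
```

Request:
send_rows([
  [-0.03, -0.04, 0, 0, -1],
  [-0.03, -0.04, 0, 0, -1],
  [-0.03, -0.04, 0, 0, -1],
  [-0.02, -0.04, 0, 0, -1],
  [0, 0, 0, 0, -1],
])

```text
t: 2.25
ee_pos: [481.9, -66.3, 302.9]
orientation: [-0.052, 3.139, -0.002]
ft_force: [-0.2, 1.2, 0.5]
width: 0.1
```

Request:
send_rows([
  [0, 0, 0.03, 0, -1],
  [0, 0, 0.03, 0, -1],
  [0, 0, 0.02, 0, -1],
  [0, 0, 0, 0, -1],
  [0, 0, 0, 0, -1],
])

```text
t: 2.75
ee_pos: [479.1, -62.0, 222.9]
orientation: [0.059, -3.14, -0.0]
ft_force: [0.7, -0.1, 0.8]
width: 0.7
```

```bash
cat > s.py <<'E'
from h import *
o=telemetry.get_obs(); p=o['ee_pos']; y=np.radians(2.1); q=np.array([p[0]-569.6,p[1]+124.8]); 
print('t',o['t'],'cooker frame TCP',(q[0]*np.cos(y)+q[1]*np.sin(y)).round(1),(-q[0]*np.sin(y)+q[1]*np.cos(y)).round(1),'tip z',(p[2]-80).round(1),'F',o['ft_force'].round(2),'w',round(o['width'],1),'rot',o['orientation'].round(3))
E
python3 - <<'E'
exec(open('s.py').read())
for n in ['scene','top','wrist']: cv2.imwrite(f'pics/{n}1.png',cam(n)['color'])
E
```

```text
t 2.75 cooker frame TCP -88.2 66.1 tip z 142.9 F [ 0.75 -0.1   0.84] w 0.7 rot [ 0.059 -3.14  -0.   ]
```

View pics/wrist1.png

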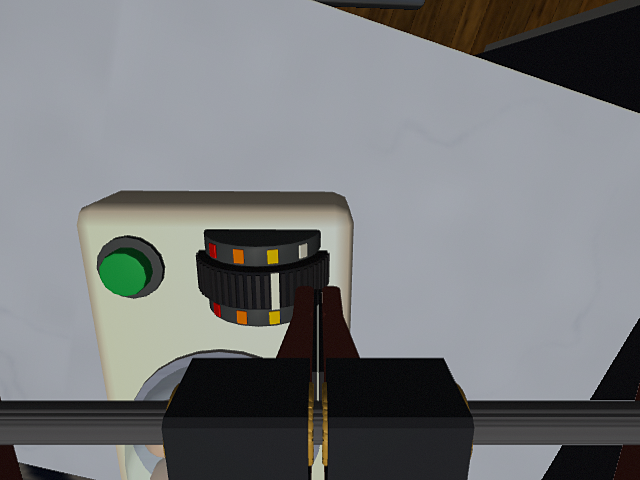

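View pics/scene1.png

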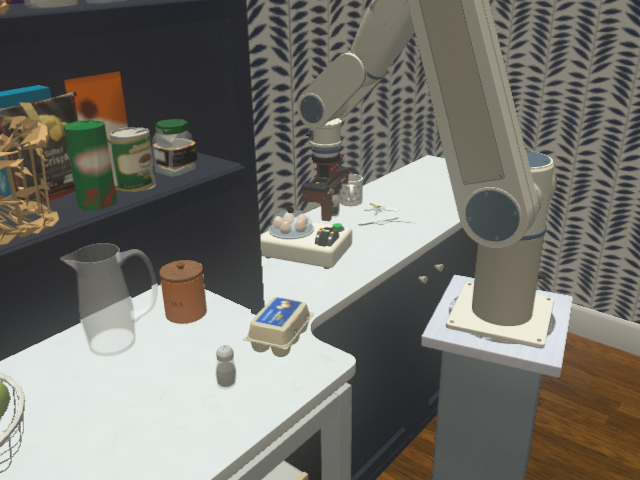

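The wrist view shows the white line at (275,290), on the yellow marks. The orange marks are at (238,257), and the closed tips at (320,290) are left of the wheel. That matches the measured offset, so I'll align and go down.

Request:
send_rows([
  [-0.01, -0.025, 0, 0, -1],
  [0, 0, 0.02, 0, -1],
  [0, 0, 0.014, 0, -1],
  [0, 0, 0, 0, -1],
  [0, 0, 0, 0, -1],
])

```text
t: 3.4
ee_pos: [490.6, -87.0, 189.5]
orientation: [-0.059, 3.14, -0.0]
ft_force: [-0.6, 0.5, 0.6]
width: 0.1
```

Run:
```python
exec(open('s.py').read())
cv2.imwrite('pics/wrist2.png',cam('wrist')['color'])
```

```text
t 3.4 cooker frame TCP -77.6 40.7 tip z 109.5 F [-0.64  0.47  0.58] w 0.1 rot [-0.059  3.14  -0.   ]
```

View pics/wrist2.png

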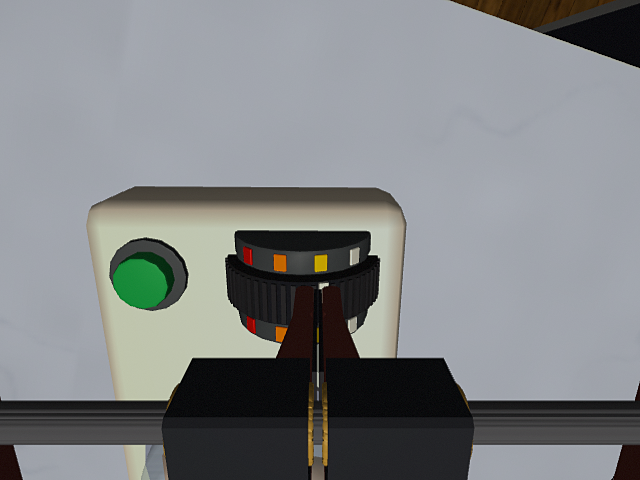

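The tips are over the white line, about 7 mm above the rim. Now I'll press down gently.

Request:
send_rows([
  [0, 0, 0.005, 0, -1],
  [0, 0, 0.002, 0, -1],
  [0, 0, 0.001, 0, -1],
  [0, 0, 0.001, 0, -1],
  [0, 0, 0, 0, -1],
])

```text
t: 3.95
ee_pos: [490.5, -87.0, 180.0]
orientation: [-0.058, 3.14, -0.0]
ft_force: [-0.7, 0.3, 5.5]
width: 0.5
```

```bash
python3 s.py
```

```text
t 3.95 cooker frame TCP -77.6 40.7 tip z 100.0 F [-0.7   0.33  5.54] w 0.5 rot [-0.058  3.14  -0.   ]
```

The force is 5.5 N and the sink about 2 mm, as expected. Next I'll roll towards -y.

Request:
send_rows([
  [0, -0.004, 0.0005, 0, -1],
  [0, -0.004, 0, 0, -1],
  [0, -0.004, 0, 0, -1],
  [0, -0.004, 0, 0, -1],
  [0, 0, 0, 0, -1],
])

```text
t: 4.45
ee_pos: [491.2, -103.6, 179.7]
orientation: [-0.058, 3.14, -0.001]
ft_force: [-0.3, -1.5, 5.8]
width: 0.4
```

Run:
```python
exec(open('s.py').read())
cv2.imwrite('pics/wrist3.png',cam('wrist')['color'])
```

```text
t 4.45 cooker frame TCP -77.6 24.0 tip z 99.7 F [-0.27 -1.52  5.84] w 0.4 rot [-5.80e-02  3.14e+00 -1.00e-03]
```

View pics/wrist3.png

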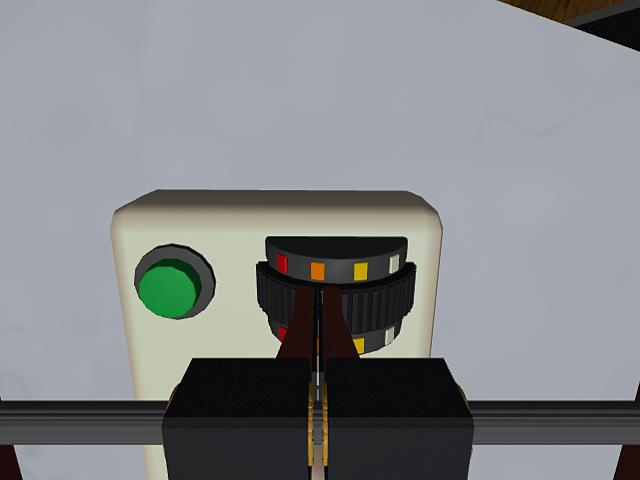

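The white line isn't visible outside the fingertip, which now sits at the orange marks (318,270). The side force has turned to -y, so the wheel is past the hump and pulling on. I'll finish the roll and lift straight up.

Request:
send_rows([
  [0, -0.003, 0, 0, -1],
  [0, 0, 0, 0, -1],
  [0, 0, -0.01, 0, -1],
  [0, 0, -0.04, 0, -1],
  [0, 0, 0, 0, -1],
])

```text
t: 5.0
ee_pos: [492.9, -106.4, 233.1]
orientation: [-0.058, 3.135, -0.003]
ft_force: [0.5, -0.3, 0.1]
width: 0.6
```

Request:
send_rows([
  [0.05, 0, 0, 0, -1],
  [0.03, 0, 0, 0, -1],
  [0, 0, 0, 0, -1],
  [0, 0, 0, 0, -1],
])

```text
t: 5.4
ee_pos: [411.1, -109.0, 229.5]
orientation: [-0.058, 3.14, -0.0]
ft_force: [-0.2, -0.2, -0.4]
width: 0.9
```

Run:
```python
exec(open('s.py').read())
cv2.imwrite('pics/wrist4.png',cam('wrist')['color'])
im=cam('top')['color'][180:300,310:410]; cv2.imwrite('pics/top4.png',cv2.resize(im,None,fx=6,fy=5,interpolation=2))
```

```text
t 5.4 cooker frame TCP -157.8 21.6 tip z 149.5 F [-0.2  -0.21 -0.35] w 0.9 rot [-0.058  3.14  -0.   ]
```

View pics/wrist4.png

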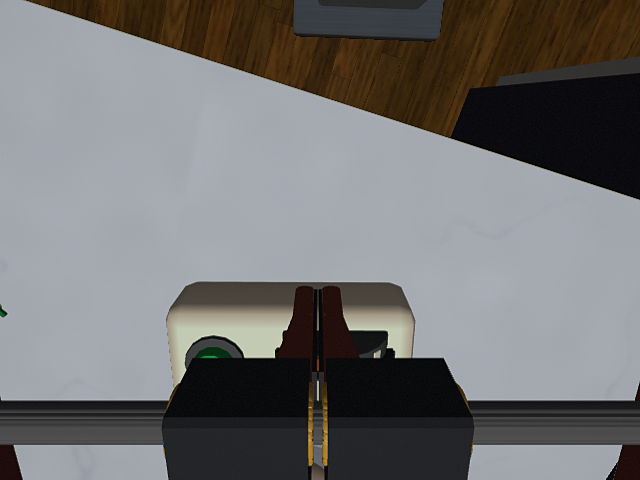

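View pics/top4.png

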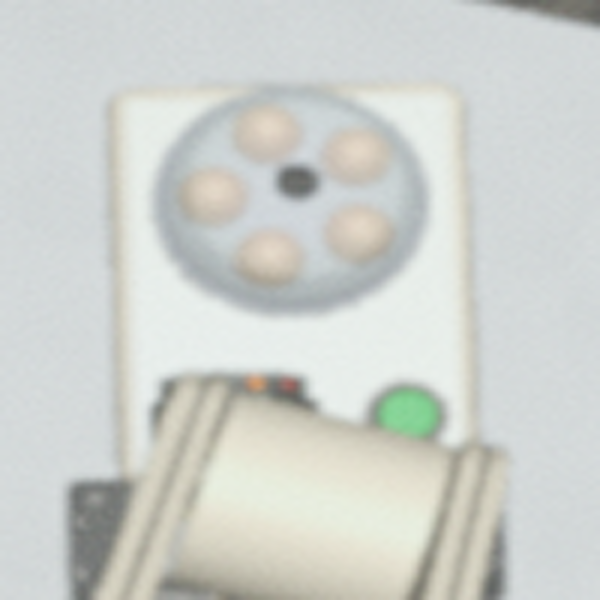

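That was the wrong way for a view: the arm hides the wheel. From above the button the wrist camera should see it.

Request:
send_rows([
  [-0.04, -0.036, 0, 0, -1],
  [-0.04, -0.036, 0, 0, -1],
  [0, 0, 0, 0, -1],
  [0, 0, 0, 0, -1],
])

```text
t: 5.9
ee_pos: [489.0, -173.6, 228.6]
orientation: [0.058, -3.141, -0.0]
ft_force: [-1.1, -0.5, -0.2]
width: 0.3
```

Run:
```python
exec(open('s.py').read())
cv2.imwrite('pics/wrist5.png',cam('wrist')['color'])
```

```text
t 5.9 cooker frame TCP -82.3 -45.8 tip z 148.6 F [-1.06 -0.55 -0.19] w 0.3 rot [ 0.058 -3.141 -0.   ]
```

View pics/wrist5.png

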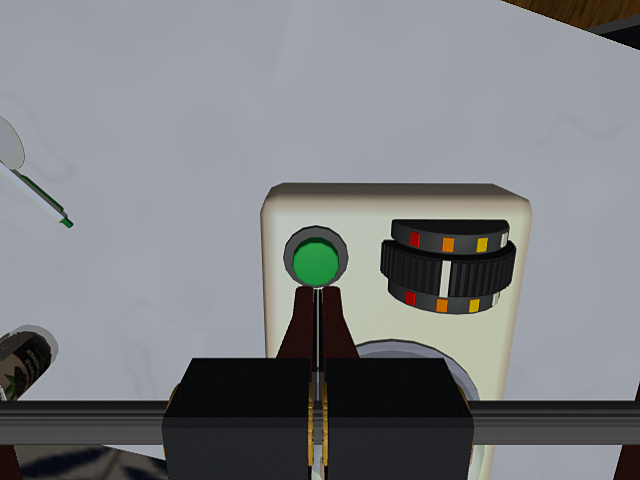

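The white line (445,275) sits at the orange marks (448,244) and (442,305), and the finger is off. I'll centre over the button and descend.

Request:
send_rows([
  [-0.004, -0.004, 0, 0, -1],
  [0, 0, 0.035, 0, -1],
  [0, 0, 0.025, 0, -1],
  [0, 0, 0, 0, -1],
  [0, 0, 0, 0, -1],
])

```text
t: 6.45
ee_pos: [491.7, -176.5, 169.4]
orientation: [0.059, -3.14, -0.001]
ft_force: [-0.3, 0.0, -0.3]
width: 0.8
```

Run:
```python
exec(open('s.py').read())
cv2.imwrite('pics/wrist6.png',cam('wrist')['color'])
```

```text
t 6.45 cooker frame TCP -79.7 -48.9 tip z 89.4 F [-0.32  0.05 -0.35] w 0.8 rot [ 5.90e-02 -3.14e+00 -1.00e-03]
```

View pics/wrist6.png

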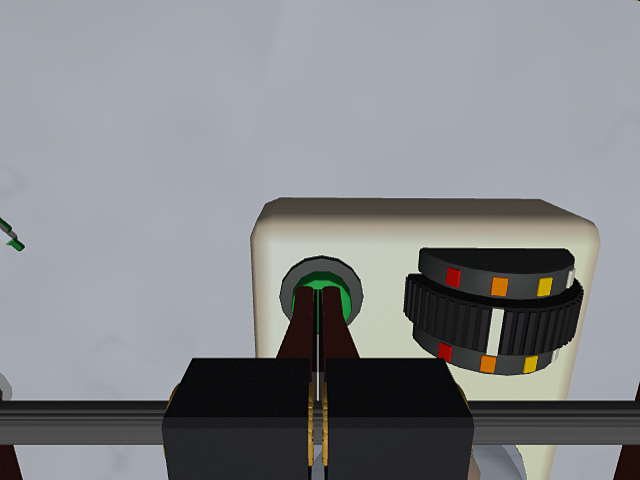

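The tips (320,290) are over the green cap, about 9 mm above it, and the wheel is still on orange. I'll shift 1.5 mm to centre, then press.

Request:
send_rows([
  [-0.0015, -0.001, 0.005, 0, -1],
  [0, 0, 0.004, 0, -1],
  [0, 0, 0.003, 0, -1],
  [0, 0, 0.002, 0, -1],
  [0, 0, 0, 0, -1],
])

```text
t: 7.0
ee_pos: [493.9, -178.0, 155.4]
orientation: [-0.058, 3.14, -0.001]
ft_force: [1.4, 0.3, 3.9]
width: 0.5
```

```bash
python3 s.py
```

```text
t 7.0 cooker frame TCP -77.6 -50.4 tip z 75.4 F [1.42 0.26 3.87] w 0.5 rot [-5.80e-02  3.14e+00 -1.00e-03]
```

Request:
send_rows([
  [0, 0, 0.001, 0, -1],
  [0, 0, 0.001, 0, -1],
  [0, 0, 0, 0, -1],
  [0, 0, 0, 0, -1],
])

```text
t: 7.4
ee_pos: [494.0, -178.1, 154.1]
orientation: [-0.058, 3.14, -0.001]
ft_force: [0.1, 0.1, 11.0]
width: 0.5
```

```bash
python3 s.py
```

```text
t 7.4 cooker frame TCP -77.5 -50.5 tip z 74.1 F [ 0.09  0.08 10.97] w 0.5 rot [-5.80e-02  3.14e+00 -1.00e-03]
```

The force rose along the spring to 11 N at 5.9 mm, so the button is at its end stop. Now I'll lift and check.

Request:
send_rows([
  [0, 0, -0.01, 0, -1],
  [0, 0, -0.03, 0, -1],
  [0, 0, -0.04, 0, -1],
  [0, 0, 0, 0, -1],
  [0, 0, 0, 0, -1],
])

```text
t: 7.9
ee_pos: [493.2, -177.8, 233.7]
orientation: [-0.058, 3.14, -0.001]
ft_force: [-0.2, 0.1, -0.4]
width: 0.3
```

Run:
```python
exec(open('s.py').read())
d=cam('wrist');cv2.imwrite('pics/wrist7.png',d['color'])
P=pts(d);im=d['color'].astype(int);m=(im[...,1]-im[...,2]>60)&(P[...,0]<540)&(abs(P[...,2]-78)<12);print('button top z',np.median(P[m][:,2]),m.sum())
t=cam('top'); b,g,r=[t['color'][...,i].astype(int) for i in range(3)]
m=t['color'].max(2)<130; k=np.zeros_like(m);k[205:225,352:368]=m[205:225,352:368];v,u=np.nonzero(k);print('knob',u.mean(),v.mean(),len(u))
```

```text
t 7.9 cooker frame TCP -78.3 -50.1 tip z 153.7 F [-0.19  0.09 -0.41] w 0.3 rot [-5.80e-02  3.14e+00 -1.00e-03]
button top z 79.0134993300776 1487
knob 358.90909090909093 215.9090909090909 22
```

View pics/wrist7.png

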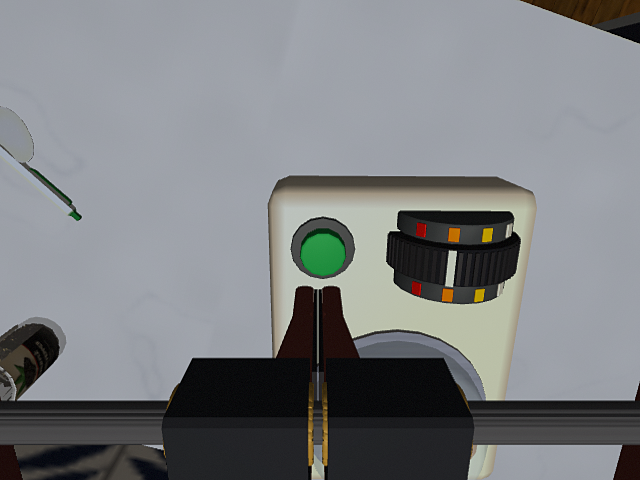

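The button (323,253) is up, with its top at 79 mm. The white line (451,267) is at orange, the cooker hasn't moved, and the arm is clear.

```bash
python3 -c "
from workcell import ctrl
print(ctrl.close_job())"
```

```text
the job is handed in; nothing more can be done
None
```

The egg cooker is set to medium, the start button has been pressed and has come up again, and the job is handed in at about 8 s of the 51 s allowed. Handing in reports no verdict.

- **Wheel:** It started in soft, with the white line at yellow. I rolled it one detent with the closed fingertips, pressing with about 5.5 N, and lifted off. Pictures before and after the button press show the white line at the orange marks.
- **Start button:** I pressed it only after the finger was off the wheel. It reached its end stop at about 5.9 mm with 11 N. Afterwards its top measured 79 mm high against 80 mm when up, within the calibration error.
- **Cooker and surroundings:** The dome knob is at the same pixel as before, so the cooker did not move measurably. After the lift the force reading was within its noise (under 0.5 N). I did not measure the other objects again, but the tool's path stayed clear of them.

No check failed. After rolling the wheel I first backed off the wrong way for a view and the arm hid the wheel, so I looked again from above the button; nothing was touched.

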